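Find the concealed catch and spring the drawer

TASK

The low blue box keeps its drawer shut with a concealed catch: one of the eight identical flush tiles in its flat top, and nobody remembers which. Feel across the tiles with the fingertips until you find the one that gives, and press it fully down so that the drawer springs out; then take the hand away. Do not touch the drawer itself, and do not grasp, lift or shift the vials, the bottle or the gauze pack standing round the box.

Things in the scene. Friction and masses are not known exactly. Their poses are not given: they have to be found in the camera images.
- lockbox: Blue drawer box with a white top rim, fixed to the worktop, 150 mm (its x) by 220 mm (its y) by 60 mm high. Origin: centre of its underside, at worktop height; z up. Its -x side, with the drawer front, faces the robot, turned by up to 0.3 rad. Sunk in its top are eight identical grey square tiles, see panel.
- panel (a point): Centre of the tile panel, on the tile faces, 58 mm above the box's origin and 2 mm below the white rim; axes as the box. Tiles 44.5 mm square, pitch 46 mm: centres at x = -23, +23 mm, y = -69, -23, +23, +69 mm from here. Seven are rigid; one, a different one each time, is the catch.
- catch (a joint): How far the catch tile is pushed down: 0 = flush with the other tiles, 0.005 m = fully down against its stop. It gives at about 3 N (more if pushed fast), has no spring and stays where it is pushed. It is linked to the drawer, which comes out 4 mm for each 1 mm. The fingertips must lie within the one tile's square to push it in.
- drawer: Light grey drawer in the -x side of the box, front 204 mm wide and 39 mm high, without handle. Its origin coincides with the box's origin when shut and moves along the box's -x, to 20 mm when the catch is fully down. Not to be touched.
- vial_red: Loose glass vial with a red cap, 26 mm across, 54 mm high, standing left (+y) of the box. Origin: centre of its underside. To be left alone.
- vial_blue: Loose glass vial with a blue cap, 26 mm across, 54 mm high, standing left (+y) of the box. Origin: centre of its underside. To be left alone.
- brown_bottle: Loose brown bottle with a yellow cap, 48 mm across, 105 mm high, standing behind (+x) the box. Origin: centre of its underside. To be left alone.
- gauze_pack: Loose white gauze pack, 52 x 75 x 9 mm, lying right (-y) of the box. Origin: centre of its underside. To be left alone.

How it is judged (in metres and radians):
On the way:
1. the catch tile is pushed down to its stop and the drawer springs out (value of joint catch above 0.004 m and x of drawer in the frame of lockbox below -0.015 m), for 0.2 s.
At the end, for the whole second after the job is handed in: The catch tile is down by more than 4 of its 5 mm, the drawer stands out more than 15 mm and is at rest, and the vials, bottle and gauze pack are within 15 mm of where they stood (all of step 1 and linear speed of drawer below 0.01 m/s and distance of each of vial_red, vial_blue, brown_bottle, gauze_pack from where it was at the start of the episode below 0.015 m); the robot touches nothing.
It fails at once if the robot touches the drawer (more than 1 N) (contact force between any of the arm, the fingers and drawer above 1 N).
It fails at once if a vial, the bottle or the gauze pack is lifted or shifted by more than 15 mm (distance of any of vial_red, vial_blue, brown_bottle, gauze_pack from where it was at the start of the episode above 0.015 m).
It also fails if it takes over 58 s, if anything falls off the work surface, if the arm or the gripper's body presses on something with over 40 N, if the wrist force passes 120 N, or if a joint passes its speed limit or range.

ROBOT

A 6-joint arm with a two-finger parallel gripper is mounted at the origin on a cart in front of the work surface, level with it; the furniture and walls round the work are solid. World frame = base frame: x ahead of the robot, y to its left, z up, the work surface at z = 0. Lengths are in mm, angles in rad, forces in N, time in s.
With the tool pointing down it reaches from about 325 to 750 mm from the base axis. Payload 7.6 kg.
Tool frame: the origin (TCP) lies midway between the tips of the shut fingers; the grasp point (between the pads) lies 19 mm behind it (tcp_to_grasp is the distance from the TCP to the grasp point, in mm); z points along the fingers, y is the line along which they close (so a half turn about z gives the same grasp; the last joint's range is limited). The gripper opens to 85 mm and grips with 20 to 120 N. Pads are 22 mm wide; open, the fingers measure 114 mm over their backs; the gripper's body (76 mm by 85 mm) begins 54 mm behind the grasp point. The pads swing forward as they close: fully open they stand 13 mm farther back than shut.
Start: joints at [1.117, 0.052, 1.401, -0, 1.689, -0.07], TCP at [196.572, 486.835, 197.423] pointing down, gripper open.
Joint ranges: [-2.9, 2.9], [-0.91, 2.17], [0.12, 2.37], [-1.06, 4.2], [0.26, 2.73], [-2.93, 2.93]. Speed limits (rad/s): [2.57, 2.57, 3.01, 3.14, 3.14, 3.14].

INTERFACE

Orientations are given as a rotation vector (axis times angle).
In Python, from rig import * gives the robot as it stands.
- The arm moves only by the tool send_rows, never from a script. Its argument "steps" is a list of rows, each a list of 2 entries, a list of its own where there are three numbers: the shift along the tool's x, y, z in mm, then the turn, a rotation vector about the tool's x, y, z in degrees. In form: [[[x, y, z], [wx, wy, wz]], ...]. A call has 1 to 20 rows; each row is the pose to reach, as a shift and turn from the pose commanded when the call began, along the tool's axes at that moment; what a row does not reach only later rows make up. A row lasts 1/10 s, in which the tool goes at most 50 mm and 8.59 degrees, less where a joint would pass 70% of its speed; a pose out of reach is approached as far as the arm can. A call with a gripper value outside its range is refused whole. "grip" is the finger opening in mm, from 0 to 85.4, set as the call begins (left out, the last holds). The fingers move at their own pace and stop on an object; "grip_force" is the grip in N (left out, the last holds). Time passes only in rows, so rows that repeat a pose let the fingers close. It gives the time, the measured TCP pose, the force, the opening and the grip force at its end, in the units of the state.
- get_obs(): the state, without advancing time (a new reading comes with each control period).
- grab_frame(name): name is "scene" or "top" or "wrist"; returns a dict with "image" (480x640x3 uint8, red, green, blue), "intrinsics" (3x3 intrinsics, pixels), "eye" and "attitude" of the camera in the world. Camera axes: x right, y up, looking along -z (the intrinsics and any distortion apply to the point x, -y, -z); pixel columns grow to the right and rows downward; lengths in mm; the calibration is good to about 2 mm. The wrist camera is an equidistant fisheye: a pixel r from the principal point sees the ray r / f radians off the axis. A picture is of the moment at which its call begins. There is no depth.
- job_done(): hands the job in; it is judged then, once.
Trained networks look in a picture, given as the dict that the camera call returned (one of the last four; its "shot" number tells which), for a name from the list of things; names that differ only in an ending like _2 or _b are one class to them, and where a whole thing is asked for, a point or a joint stands for the part that bears it (a point fixed in the world has none). Each returns a list of dicts, best first, with "confidence" (0 to 1); they miss things now and then, are a little off and sometimes report something else, mostly with a low value. They report only what shows in the picture. A call takes as long as a camera call.
- regions_of(picture, thing): "region" (480x640 bool, what is visible of it) and "location" ([column, row] in pixels, amid what is visible of it).
- place_of(picture, thing): "location" ([column, row] in pixels: a listed point, or the origin of a listed thing).
The state is a dict: "clock": time; "joints": joint angles; "joint_velocities": joint speeds; "joint_torque": joint torques, N m; "eef_pos": TCP position; "tool_rot": TCP orientation; "contact_force": force on the tool from outside, world axes, zero at the start; "wrist_torque": the same for the moment, N m; "width": finger opening in mm; "finger_force": force on a finger pad.
Only numpy, scipy, OpenCV 4.12 (cv2) and the standard library are available. Lean on these libraries where they do the work, as an engineer would, in place of code of your own. Each camera call takes 0.05 s, during which the arm holds its last target. There are 200 camera calls.

## Working session

There is one attempt and no reset: what is moved stays moved. The work goes in short steps, Python scripts to look and compute and a tool call to move; the robot and the scene stay as the last step left them, time stands still between calls to the robot, and variables do not carry over. Pictures are saved under pics/ and viewed, at most 10 in all, crops included, and the job is handed in when it is done.

Besides the shell and the picture viewer there is one more tool, called after "Emit:" as name([rows], argument=value, ...), one row to a line, values as JSON. send_rows: Moves the arm, as the interface text tells. Its arguments: {"type":"object","properties":{"steps":{"type":"array","items":{"type":"array"}},"grip":{"type":"number"},"grip_force":{"type":"number"}},"required":["steps"]}

```bash
mkdir -p pics; ls
python3 - <<'E'
from rig import *
import cv2,numpy as np
o=get_obs(); print({k:np.round(v,3) for k,v in o.items()})
for n in ("top","scene"):
    p=grab_frame(n); cv2.imwrite(f"pics/{n}0.png",p["image"][:,:,::-1])
    print(n,p["intrinsics"],p["eye"],p["attitude"],[k for k in p])
    for t in ["lockbox","panel","drawer","vial_red","vial_blue","brown_bottle","gauze_pack"]:
        print(t,[(np.round(d["location"],1),round(d["confidence"],2)) for d in place_of(p,t)[:2]])
E
```

```text
pics
{'clock': np.float64(0.0), 'joints': array([ 1.117,  0.053,  1.402, -0.   ,  1.689, -0.07 ]), 'joint_velocities': array([ 0.001,  0.001, -0.   ,  0.   ,  0.001,  0.   ]), 'joint_torque': array([ 0.0000e+00, -3.8168e+01, -3.6018e+01, -0.0000e+00,  6.0000e-03,
       -0.0000e+00]), 'eef_pos': array([196.403, 486.494, 196.565]), 'tool_rot': array([-5.990e-01, -3.084e+00,  2.000e-03]), 'contact_force': array([ 0.015,  1.27 , -1.717]), 'wrist_torque': array([0.002, 0.028, 0.035]), 'finger_force': np.float64(0.0), 'width': np.float64(85.711)}
top [[500.90731355   0.         324.61448957]
 [  0.         500.90731355 238.25274285]
 [  0.           0.           1.        ]] [ 449.04902606   61.55848732 1099.43532092] [ 0.04439305 -0.08840763 -1.56241459] ['image', 'intrinsics', 'eye', 'attitude', 'shot']
lockbox [(array([328.6, 266.4]), 0.66)]
panel [(array([330.1, 266.5]), 0.91)]
drawer []
vial_red [(array([257.2, 229.2]), 0.61)]
vial_blue [(array([398.9, 300. ]), 0.54), (array([252.9, 265.4]), 0.51)]
brown_bottle [(array([324.7, 204.1]), 0.79)]
gauze_pack [(array([400.6, 297.7]), 0.74)]
scene [[476.80617715   0.         318.60623832]
 [  0.         476.80617715 232.80882438]
 [  0.           0.           1.        ]] [-143.93417465 -335.99114452  400.96144907] [ 1.05384779 -0.63526718 -0.93004487] ['image', 'intrinsics', 'eye', 'attitude', 'shot']
lockbox [(array([314.8, 292.3]), 0.61)]
panel [(array([309.9, 257. ]), 0.55)]
drawer [(array([309. , 289.2]), 0.81), (array([230.1, 266.2]), 0.6)]
vial_red [(array([265.4, 252.2]), 0.44)]
vial_blue [(array([229.5, 269.3]), 0.52)]
brown_bottle [(array([339.5, 255.8]), 0.61)]
gauze_pack [(array([381.9, 333.7]), 0.93), (array([309.4, 288.7]), 0.64)]
```

View pics/top0.png

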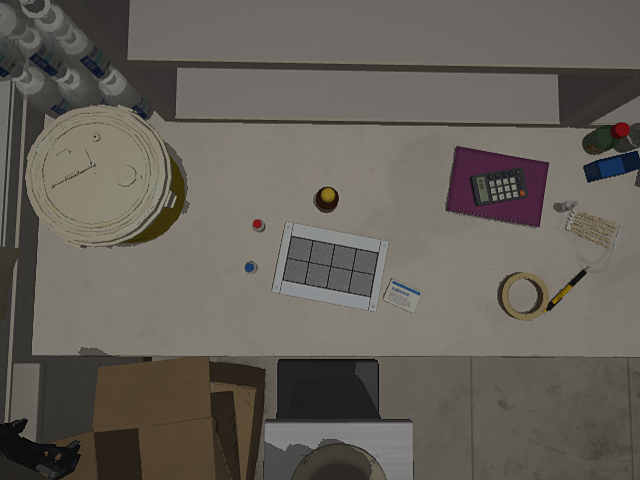

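```bash
cat > h.py <<'E'
import numpy as np, cv2
from scipy.spatial.transform import Rotation as R
def ray(p,px,z):
    K=p["intrinsics"]; d=np.array([(px[0]-K[0,2])/K[0,0],-(px[1]-K[1,2])/K[1,1],-1.])
    d=R.from_rotvec(p["attitude"]).apply(d); e=np.array(p["eye"]); return e+d*(z-e[2])/d[2]
E
python3 - <<'E'
from rig import *
from h import *
p=grab_frame("top")
for t,z in [("panel",58),("vial_red",0),("vial_blue",0),("brown_bottle",0),("gauze_pack",0)]:
    print(t,[(np.round(ray(p,d["location"],z)),round(d["confidence"],2)) for d in place_of(p,t)])
r=regions_of(p,"lockbox")[0]; m=r["region"].astype(np.uint8)
c=max(cv2.findContours(m,0,2)[0],key=cv2.contourArea)
# rim white within region hull; rectangle
q=cv2.boxPoints(cv2.minAreaRect(c)); w=np.array([ray(p,a,60) for a in q]); print(q,w.round(1))
im=p["image"].copy(); cv2.polylines(im,[q.astype(int)],True,(255,0,0),1)
cv2.imwrite("pics/topc.png",cv2.resize(im[190:330,220:430],None,fx=3.5,fy=3.5,interpolation=cv2.INTER_CUBIC)[:,:,::-1])
E
```

```text
panel []
vial_red []
vial_blue [(array([485., 192.,   0.]), 0.53)]
brown_bottle [(array([621.,  23.,   0.]), 0.79)]
gauze_pack [(array([ 421., -140.,    0.]), 0.56)]
[[270.63196 292.31384]
 [284.43365 220.54492]
 [389.6947  240.78741]
 [375.893   312.55634]] [[ 424.8  143.1   60. ]
 [ 573.7  116.7   60. ]
 [ 533.2 -103.5   60. ]
 [ 384.4  -74.1   60. ]]
```

View pics/topc.png

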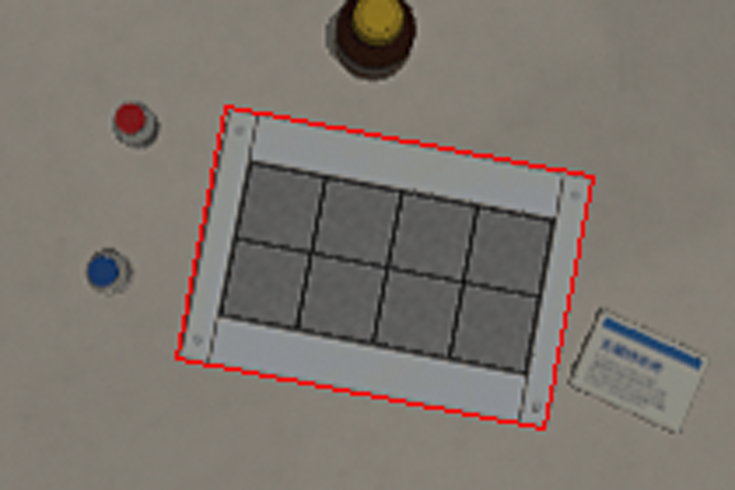

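```bash
cat >> h.py <<'E'
def plan(o,c,yaw):
    T=R.from_rotvec(o["tool_rot"]); p0=np.array(o["eef_pos"])
    B=R.from_euler("z",yaw)
    best=None
    for k in range(4):
        G=B*R.from_euler("z",k*np.pi/2)*R.from_euler("x",np.pi)
        rv=(T.inv()*G).as_rotvec(degrees=True)
        if best is None or np.linalg.norm(rv)<np.linalg.norm(best): best=rv
    print("turn",best.round(2),"pos",p0.round(1),"F",np.round(o["contact_force"],2))
    for iy in (69,23,-23,-69):
        for ix in (-23,23):
            t=c+B.apply([ix,iy,0]); print(ix,iy,"world",t.round(1),"shift",T.inv().apply(t-p0).round(1))
E
python3 - <<'E'
from rig import *
from h import *
p=grab_frame("top")
q=np.array([(250,162),(555,218),(525,373),(220,317)])/3.5+[220-.3,190-.3]
w=np.array([ray(p,a,58) for a in q]); c=w.mean(0); print(w.round(1),c)
ux=(w[0]+w[1]-w[2]-w[3]); uy=(w[0]+w[3]-w[1]-w[2])
a=np.arctan2(ux[1],ux[0]); b=np.arctan2(-uy[0],uy[1]); print(a,b,np.linalg.norm(ux)/2,np.linalg.norm(uy)/2)
c[2]=58; yaw=(a+2*b)/3
plan(get_obs(),c,yaw)
print(R.from_rotvec(get_obs()["tool_rot"]).as_matrix().round(2))
E
```

```text
[[541.7 102.4  58. ]
 [509.7 -79.7  58. ]
 [417.7 -61.6  58. ]
 [449.6 119.1  58. ]] [479.65470111  20.04372126  58.        ]
-0.18640597754465316 -0.1744330519221694 93.67969506595011 184.2013853224152
turn [ 1.000e-02 -0.000e+00 -1.177e+01] pos [196.6 486.8 197.5] F [-0.07 -0.52  0.22]
-23 69 world [469.3  92.   58. ] shift [-400.7 -264.   139.4]
23 69 world [514.5  83.9  58. ] shift [-445.7 -254.6  139.4]
-23 23 world [461.1  46.8  58. ] shift [-410.1 -309.   139.4]
23 23 world [506.4  38.6  58. ] shift [-455.1 -299.7  139.4]
-23 -23 world [452.9   1.5  58. ] shift [-419.5 -354.1  139.4]
23 -23 world [498.2  -6.7  58. ] shift [-464.5 -344.7  139.4]
-23 -69 world [444.8 -43.8  58. ] shift [-428.8 -399.1  139.4]
23 -69 world [490.  -51.9  58. ] shift [-473.9 -389.7  139.4]
[[-0.93  0.37  0.  ]
 [ 0.37  0.93  0.  ]
 [ 0.    0.   -1.  ]]
```

Emit:
send_rows([
  [[-200, -132, 20], [0, 0, -11.8]],
  [[-400, -264, 40], [0, 0, -11.8]],
  [[-400, -264, 40], [0, 0, -11.8]],
  [[-400, -264, 40], [0, 0, -11.8]],
  [[-400, -264, 40], [0, 0, -11.8]],
  [[-400, -264, 40], [0, 0, -11.8]],
  [[-400, -264, 40], [0, 0, -11.8]],
  [[-400, -264, 40], [0, 0, -11.8]],
  [[-400, -264, 40], [0, 0, -11.8]],
  [[-400, -264, 40], [0, 0, -11.8]],
  [[-400, -264, 40], [0, 0, -11.8]],
  [[-400, -264, 80], [0, 0, -11.8]],
  [[-400, -264, 119], [0, 0, -11.8]],
  [[-400, -264, 119], [0, 0, -11.8]],
  [[-400, -264, 119], [0, 0, -11.8]],
  [[-400, -264, 119], [0, 0, -11.8]],
], grip=0)

```text
clock: 2.8
eef_pos: [470.0, 92.8, 81.1]
tool_rot: [0.278, 3.125, 0.002]
contact_force: [-0.4, -0.3, -0.3]
width: 0.3
finger_force: 0.0
```

Run:
```python
from rig import *
from h import *
plan(get_obs(),np.array([479.65,20.04,58]),-.178)
p=grab_frame("wrist"); cv2.imwrite("pics/w1.png",p["image"][:,:,::-1])
p=grab_frame("scene"); cv2.imwrite("pics/s1.png",cv2.resize(p["image"][130:330,180:440],None,fx=3,fy=3)[:,:,::-1]); print(get_obs()["width"])
```

```text
turn [0.08 0.22 0.04] pos [470.   92.8  81.1] F [-0.39 -0.34 -0.3 ]
-23 69 world [469.2  92.   58. ] shift [ 0.7 -0.9 23.1]
23 69 world [514.5  83.9  58. ] shift [-45.3  -0.9  23.3]
-23 23 world [461.1  46.7  58. ] shift [  0.7 -46.9  23. ]
23 23 world [506.4  38.6  58. ] shift [-45.3 -46.9  23.2]
-23 -23 world [452.9   1.5  58. ] shift [  0.8 -92.9  23. ]
23 -23 world [498.2  -6.7  58. ] shift [-45.2 -92.9  23.1]
-23 -69 world [444.8 -43.8  58. ] shift [   0.8 -138.9   22.9]
23 -69 world [490.1 -51.9  58. ] shift [ -45.2 -138.9   23.1]
-0.049188795141830374
```

View pics/s1.png

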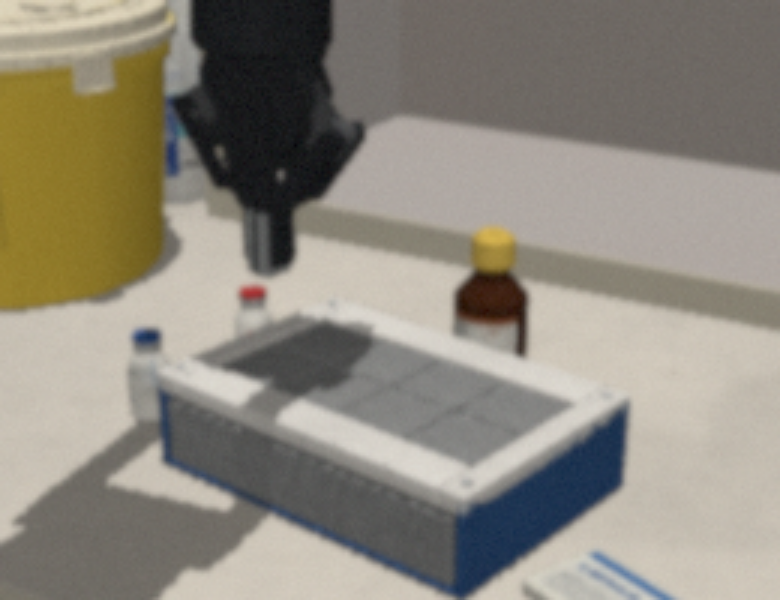

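View pics/w1.png

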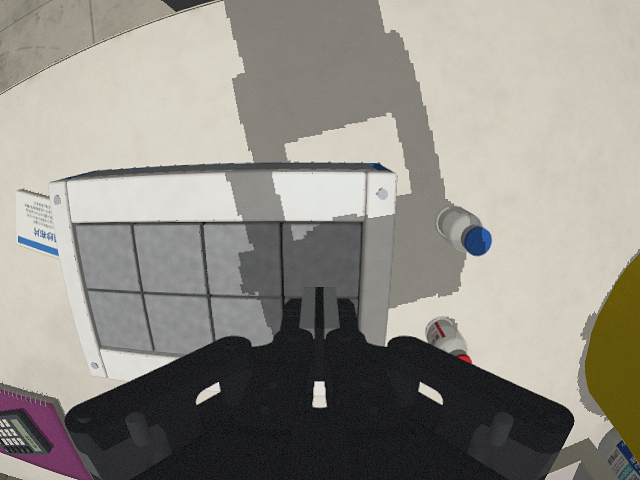

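Emit:
send_rows([
  [[0, 0, 8], [0, 0, 0]],
  [[0, 0, 14], [0, 0, 0]],
  [[0, 0, 17], [0, 0, 0]],
  [[0, 0, 19], [0, 0, 0]],
  [[0, 0, 20], [0, 0, 0]],
  [[0, 0, 21], [0, 0, 0]],
  [[0, 0, 22], [0, 0, 0]],
  [[0, 0, 22], [0, 0, 0]],
  [[0, 0, 22], [0, 0, 0]],
])

```text
clock: 3.8
eef_pos: [468.7, 92.3, 56.5]
tool_rot: [0.279, 3.129, 0.0]
contact_force: [-0.4, 0.5, -0.2]
width: -0.0
finger_force: 0.0
```

Emit:
send_rows([
  [[0, 0, 1], [0, 0, 0]],
  [[0, 0, 2], [0, 0, 0]],
  [[0, 0, 2], [0, 0, 0]],
  [[0, 0, 2], [0, 0, 0]],
])

```text
clock: 4.2
eef_pos: [468.6, 92.3, 54.4]
tool_rot: [-0.279, -3.129, -0.0]
contact_force: [-0.5, 0.2, -0.2]
width: 0.0
finger_force: 0.0
```

Emit:
send_rows([
  [[0, 0, 1], [0, 0, 0]],
  [[0, 0, 2], [0, 0, 0]],
])

```text
clock: 4.4
eef_pos: [468.7, 92.3, 52.4]
tool_rot: [0.279, 3.129, 0.0]
contact_force: [0.3, -0.6, 0.4]
width: -0.3
finger_force: 0.0
```

Run:
```python
from rig import *
from h import *
o=get_obs();print(np.round(o["eef_pos"],1),np.round(o["contact_force"],1))
p=grab_frame("scene"); a=p["image"][130:330,180:440]; q=grab_frame("wrist")["image"][120:400,30:430]
cv2.imwrite("pics/s2.png",np.vstack([cv2.resize(a,(520,300)),cv2.resize(q,(520,300))])[:,:,::-1])
```

```text
[468.7  92.3  52.4] [ 0.3 -0.6  0.4]
```

View pics/s2.png

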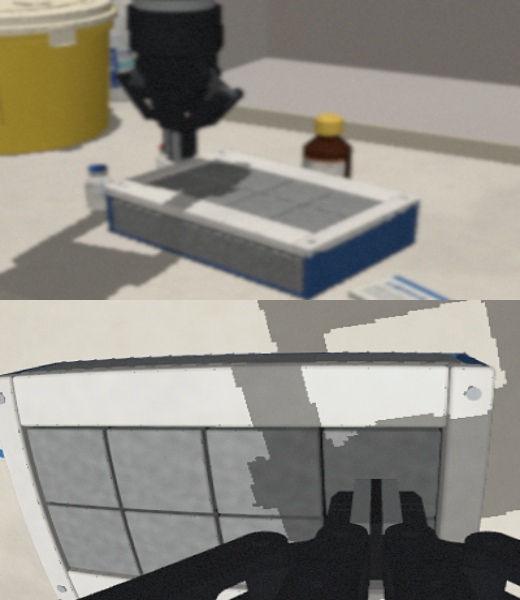

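```bash
cat >> h.py <<'E'
def proj(p,X):
    v=R.from_rotvec(p["attitude"]).inv().apply(np.array(X,float)-p["eye"]); K=p["intrinsics"]
    return np.array([K[0,2]+K[0,0]*v[0]/-v[2],K[1,2]-K[1,1]*v[1]/-v[2]])
E
python3 - <<'E'
from rig import *
from h import *
o=get_obs()
c=np.array([479.65,20.04,0]);B=R.from_euler("z",-.178)
pts=[o["eef_pos"]]+[c+B.apply([x,y,z]) for z in (0,60) for x in (-75,75) for y in (-110,110)]
pts+=[c+B.apply([x,y,58]) for x in (-46,46) for y in (-92,92)]
out=[]
for n,r in (("scene",(180,130)),("top",(220,170))):
    p=grab_frame(n); im=p["image"][r[1]:r[1]+170,r[0]:r[0]+240]; im=cv2.resize(im,None,fx=3.3,fy=3.3,interpolation=cv2.INTER_CUBIC)[:296 if n=="top" else 561]
    for i,X in enumerate(pts):
        u=(proj(p,X)-r)*3.3; cv2.circle(im,tuple(u.astype(int)),3,(255,0,0) if i==0 else (0,255,0),-1)
    out.append(im[:, :790])
cv2.imwrite("pics/s3.png",out[0][:,:,::-1]); cv2.imwrite("pics/t3.png",out[1][:,:,::-1])
E
```

```text
(no output)
```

View pics/s3.png

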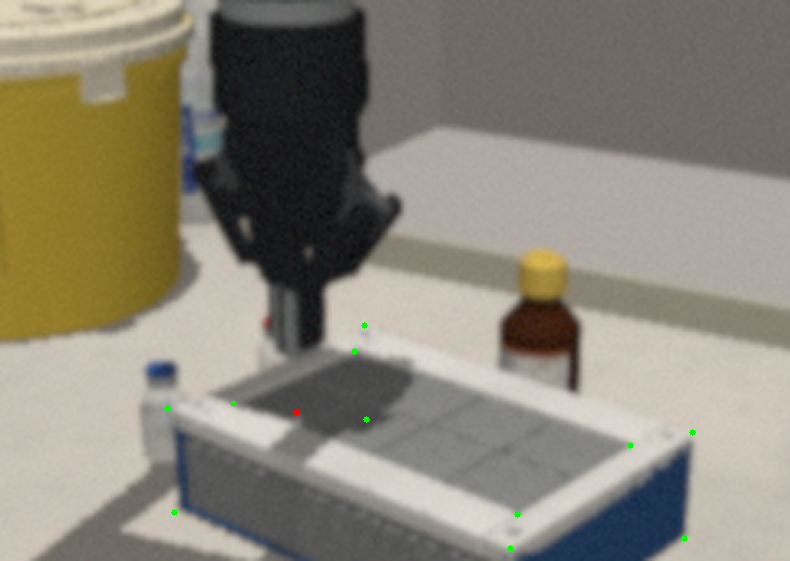

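View pics/t3.png

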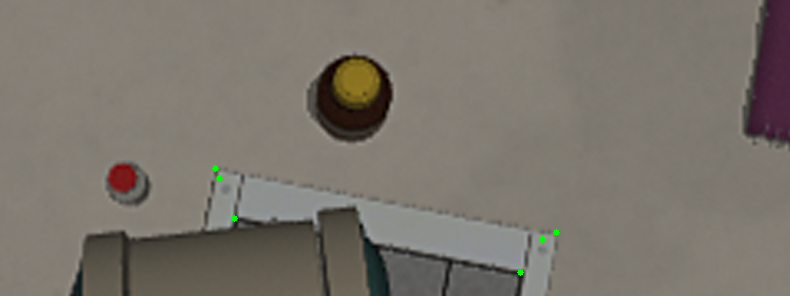

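Run:
```python
from rig import *
from h import *
o=get_obs(); P=o["eef_pos"]; T=R.from_rotvec(o["tool_rot"])
p=grab_frame("scene"); tip=np.array([297,350])/3.3+[180,130]
for z in (52,60,70,80,90,100): print(z,proj(p,[P[0],P[1],z]).round(1),ray(p,tip,z).round(1))
print(tip)
w=grab_frame("wrist"); K=w["intrinsics"]
def fp(X):
    v=R.from_rotvec(w["attitude"]).inv().apply(np.array(X)-w["eye"]); d=np.array([v[0],-v[1],-v[2]])
    th=np.arctan2(np.hypot(*d[:2]),d[2]); return (K[0,0]*th*d[:2]/np.hypot(*d[:2])+K[:2,2]).round(1)
print("eye",w["eye"],K[0,0],K[:2,2])
for k in (0,-10,-20,-30): print(k,fp(P+T.apply([0,0,k])))
c=np.array([479.65,20.04,0]);B=R.from_euler("z",-.178)
for x,y in ((-46,92),(-46,0),(-46,-92),(0,-92),(-75,110)): print(x,y,fp(c+B.apply([x,y,58])))
cv2.imwrite("pics/w4.png",w["image"][140:400,30:430][:,:,::-1])
```

```text
52 [269.7 255. ] [538.3 139.1  52. ]
60 [269.6 250.7] [522.6 128.2  60. ]
70 [269.4 245.4] [503.1 114.6  70. ]
80 [269.3 240. ] [483.5 100.9  80. ]
90 [269.1 234.6] [464.   87.3  90. ]
100 [268.9 229.1] [444.4  73.7 100. ]
[270.         236.06060606]
eye [397.64475738 106.27788288 228.70043672] 371.64829954431775 [318.96851577 238.98476114]
0 [317.2 276.9]
-10 [317.1 284.7]
-20 [316.9 293.3]
-30 [316.8 302.8]
-46 92 [364.5 238.1]
-46 0 [179.5 238.2]
-46 -92 [ 44.6 238.5]
0 -92 [ 60.4 308.9]
-75 110 [404.1 178.7]
```

View pics/w4.png

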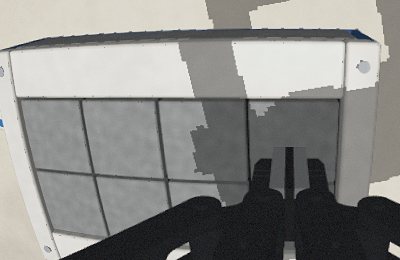

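Emit:
send_rows([
  [[0, 2, 2], [0, 0, 0]],
  [[0, 2, 4], [0, 0, 0]],
  [[0, 2, 6], [0, 0, 0]],
  [[0, 2, 8], [0, 0, 0]],
  [[0, 2, 10], [0, 0, 0]],
  [[0, 2, 12], [0, 0, 0]],
  [[0, 2, 12], [0, 0, 0]],
])

```text
clock: 5.4
eef_pos: [468.8, 94.2, 40.0]
tool_rot: [-0.279, -3.129, 0.0]
contact_force: [0.2, 0.2, 0.7]
width: 0.0
finger_force: 0.0
```

Emit:
send_rows([
  [[0, 0, 1], [0, 0, 0]],
  [[0, 0, 2], [0, 0, 0]],
  [[0, 0, 3], [0, 0, 0]],
  [[0, 0, 4], [0, 0, 0]],
  [[0, 0, 4], [0, 0, 0]],
])

```text
clock: 5.9
eef_pos: [468.9, 94.2, 36.2]
tool_rot: [-0.279, -3.129, -0.0]
contact_force: [0.7, 0.1, -0.4]
width: 0.3
finger_force: 0.0
```

Run:
```python
from rig import *
from h import *
o=get_obs(); P=o["eef_pos"]; print(P.round(1),o["contact_force"].round(1))
p=grab_frame("scene")
a=cv2.resize(p["image"][190:280,220:330],None,fx=5,fy=5)
w=grab_frame("wrist")["image"][200:330,220:400]
cv2.imwrite("pics/s5.png",np.hstack([a,cv2.resize(w,(250,450))])[:,:,::-1])
```

```text
[468.9  94.2  36.2] [ 0.7  0.1 -0.4]
```

View pics/s5.png

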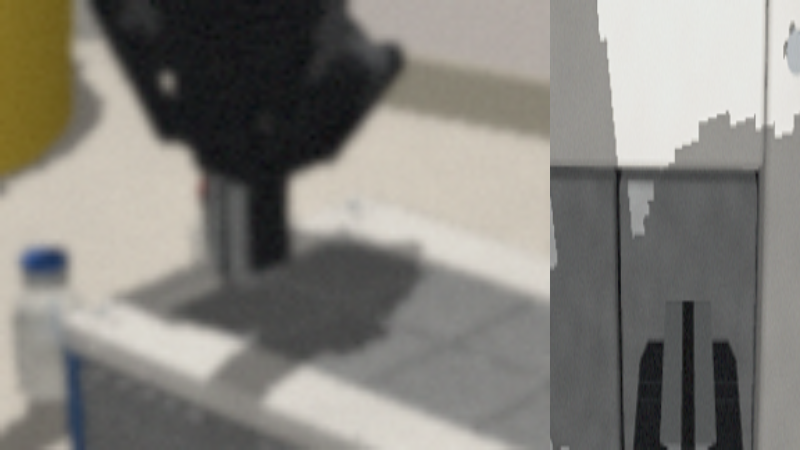

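```bash
cat >> h.py <<'E'
def wray(w,px,z):
    K=w["intrinsics"]; d=np.array(px)-K[:2,2]; r=np.hypot(*d); th=r/K[0,0]
    v=np.array([np.sin(th)*d[0]/r,-np.sin(th)*d[1]/r,-np.cos(th)]); v=R.from_rotvec(w["attitude"]).apply(v)
    e=np.array(w["eye"]); return e+v*(z-e[2])/v[2]
E
python3 - <<'E'
from rig import *
from h import *
o=get_obs(); P=o["eef_pos"]; B=R.from_euler("z",-.178)
p=grab_frame("scene"); w=grab_frame("wrist")
f=lambda X:B.inv().apply(X-[479.65,20.04,58]).round(1)
print("tcp",f(P),"cam",f(w["eye"]))
for z in (36,47,58,65,70,75,80): print(z,"scene",f(ray(p,(269,245),z)),"wrist",f(wray(w,(319,287),z)))
for px in ((368,249),(245,249)): print(f(wray(w,px,58)))
E
```

```text
tcp [-23.6  71.2 -21.6] cam [-96.   72.4 154.7]
36 scene [ 31.2 125.5 -22. ] wrist [-17.8  72.1 -22. ]
47 scene [ 13.7 107.8 -11. ] wrist [-22.7  72.1 -11. ]
58 scene [-3.8 90.2  0. ] wrist [-27.5  72.1   0. ]
65 scene [-15.   78.9   7. ] wrist [-30.6  72.1   7. ]
70 scene [-23.   70.9  12. ] wrist [-32.8  72.1  12. ]
75 scene [-30.9  62.8  17. ] wrist [-35.   72.1  17. ]
80 scene [-38.9  54.8  22. ] wrist [-37.3  72.1  22. ]
[-45.6  93.7   0. ]
[-45.6  39.3   0. ]
```

Emit:
send_rows([
  [[0, 0, 2], [0, 0, 0]],
  [[0, 0, 4], [0, 0, 0]],
  [[0, 0, 5], [0, 0, 0]],
  [[0, 0, 6], [0, 0, 0]],
  [[0, 0, 7], [0, 0, 0]],
  [[0, 0, 7], [0, 0, 0]],
])

```text
clock: 6.7
eef_pos: [468.9, 94.2, 29.2]
tool_rot: [-0.279, -3.129, -0.0]
contact_force: [0.1, 0.3, 0.2]
width: 0.1
finger_force: 0.0
```

Emit:
send_rows([
  [[0, 0, 1], [0, 0, 0]],
  [[0, 0, 2], [0, 0, 0]],
  [[0, 0, 2], [0, 0, 0]],
])

```text
clock: 7.0
eef_pos: [468.9, 94.2, 27.2]
tool_rot: [-0.279, -3.129, -0.0]
contact_force: [0.4, 0.1, 0.3]
width: 0.0
finger_force: 0.0
```

Emit:
send_rows([
  [[0, 0, 1], [0, 0, 0]],
  [[0, 0, 2], [0, 0, 0]],
  [[0, 0, 2], [0, 0, 0]],
])

```text
clock: 7.3
eef_pos: [468.9, 94.3, 25.2]
tool_rot: [-0.279, -3.129, -0.0]
contact_force: [-0.7, -0.2, 0.6]
width: -0.1
finger_force: 0.0
```

Emit:
send_rows([
  [[0, 0, 1], [0, 0, 0]],
  [[0, 0, 2], [0, 0, 0]],
  [[0, 0, 2], [0, 0, 0]],
])

```text
clock: 7.6
eef_pos: [469.1, 94.3, 24.1]
tool_rot: [0.279, 3.129, 0.0]
contact_force: [-3.1, 0.5, 7.0]
width: -0.0
finger_force: 3.0
```

Emit:
send_rows([
  [[0, 0, 1], [0, 0, 0]],
  [[0, 0, 1], [0, 0, 0]],
])

```text
clock: 7.8
eef_pos: [469.1, 94.3, 24.1]
tool_rot: [0.279, 3.129, 0.0]
contact_force: [-7.7, -1.2, 14.4]
width: 0.0
finger_force: 6.8
```

Emit:
send_rows([
  [[0, 0, 1], [0, 0, 0]],
  [[0, 0, 1], [0, 0, 0]],
])

```text
clock: 8.0
eef_pos: [469.2, 94.3, 24.1]
tool_rot: [0.279, 3.129, 0.0]
contact_force: [-12.4, -2.8, 20.3]
width: 0.1
finger_force: 10.6
```

Emit:
send_rows([
  [[0, 0, -6], [0, 0, 0]],
  [[0, -23, -8], [0, 0, 0]],
  [[0, -46, -8], [0, 0, 0]],
  [[0, -46, -8], [0, 0, 0]],
  [[0, -46, -5], [0, 0, 0]],
  [[0, -46, -3], [0, 0, 0]],
  [[0, -46, -2], [0, 0, 0]],
  [[0, -46, -1], [0, 0, 0]],
  [[0, -46, -1], [0, 0, 0]],
])

```text
clock: 8.9
eef_pos: [460.9, 49.5, 24.1]
tool_rot: [-0.277, -3.129, 0.001]
contact_force: [-9.3, -1.3, 17.6]
width: 0.3
finger_force: 8.4
```

Emit:
send_rows([
  [[0, 0, -6], [0, 0, 0]],
  [[0, -23, -8], [0, 0, 0]],
  [[0, -46, -7], [0, 0, 0]],
  [[0, -46, -7], [0, 0, 0]],
  [[0, -46, -4], [0, 0, 0]],
  [[0, -46, -2], [0, 0, 0]],
  [[0, -46, -1], [0, 0, 0]],
  [[0, -46, 0], [0, 0, 0]],
  [[0, -46, 0], [0, 0, 0]],
])

```text
clock: 9.8
eef_pos: [452.8, 4.5, 24.1]
tool_rot: [-0.277, -3.129, -0.0]
contact_force: [-9.7, -0.4, 17.1]
width: -0.2
finger_force: 8.5
```

Emit:
send_rows([
  [[0, 0, -6], [0, 0, 0]],
  [[0, -23, -8], [0, 0, 0]],
  [[0, -47, -7], [0, 0, 0]],
  [[0, -47, -7], [0, 0, 0]],
  [[0, -47, -4], [0, 0, 0]],
  [[0, -47, -2], [0, 0, 0]],
  [[0, -47, -1], [0, 0, 0]],
  [[0, -47, 0], [0, 0, 0]],
  [[0, -47, 0], [0, 0, 0]],
])

```text
clock: 10.7
eef_pos: [444.5, -41.7, 24.1]
tool_rot: [-0.277, -3.129, -0.0]
contact_force: [-11.5, 1.9, 18.0]
width: -0.0
finger_force: 8.7
```

Emit:
send_rows([
  [[0, 0, -6], [0, 0, 0]],
  [[-23, 0, -8], [0, 0, 0]],
  [[-46, 0, -7], [0, 0, 0]],
  [[-46, 0, -7], [0, 0, 0]],
  [[-46, 0, -4], [0, 0, 0]],
  [[-46, 0, -2], [0, 0, 0]],
  [[-46, 0, -1], [0, 0, 0]],
  [[-46, 0, 0], [0, 0, 0]],
  [[-46, 0, 0], [0, 0, 0]],
])

```text
clock: 11.6
eef_pos: [489.4, -50.6, 22.3]
tool_rot: [-0.279, -3.129, -0.0]
contact_force: [0.1, -0.1, 0.2]
width: -0.3
finger_force: 0.0
```

Emit:
send_rows([
  [[0, 0, 0.5], [0, 0, 0]],
  [[0, 0, 1], [0, 0, 0]],
  [[0, 0, 1.5], [0, 0, 0]],
  [[0, 0, 2], [0, 0, 0]],
  [[0, 0, 2.5], [0, 0, 0]],
  [[0, 0, 3], [0, 0, 0]],
  [[0, 0, 3.5], [0, 0, 0]],
  [[0, 0, 4], [0, 0, 0]],
  [[0, 0, 4], [0, 0, 0]],
  [[0, 0, 4], [0, 0, 0]],
])

```text
clock: 12.6
eef_pos: [489.7, -50.7, 19.1]
tool_rot: [0.279, 3.129, 0.0]
contact_force: [-5.7, 0.8, 7.8]
width: 0.5
finger_force: 4.2
```

At the stop (5 mm below flush). Push a little more, then retreat straight up.

Emit:
send_rows([
  [[0, 0, 1], [0, 0, 0]],
  [[0, 0, 1], [0, 0, 0]],
  [[0, 0, 1], [0, 0, 0]],
  [[0, 0, -4], [0, 0, 0]],
  [[0, 0, -20], [0, 0, 0]],
  [[0, 0, -60], [0, 0, 0]],
  [[0, 0, -100], [0, 0, 0]],
  [[0, 0, -140], [0, 0, 0]],
  [[0, 0, -140], [0, 0, 0]],
  [[0, 0, -140], [0, 0, 0]],
  [[0, 0, -140], [0, 0, 0]],
])

```text
clock: 13.7
eef_pos: [489.1, -50.7, 156.8]
tool_rot: [-0.279, -3.127, -0.0]
contact_force: [-0.4, -0.4, -0.6]
width: -0.0
finger_force: 0.0
```

Run:
```python
from rig import *
from h import *
p=grab_frame("scene"); cv2.imwrite("pics/s6.png",cv2.resize(p["image"][130:360,180:440],None,fx=2.5,fy=2.5)[:,:,::-1])
```

```text
(no output)
```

View pics/s6.png

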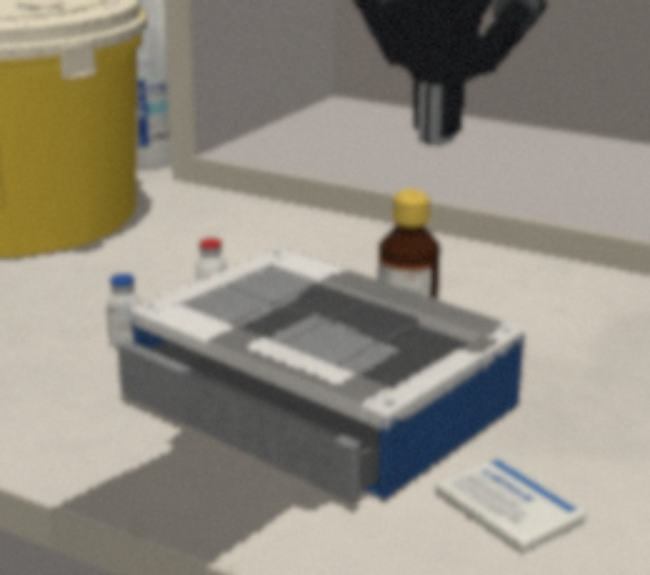

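The drawer front stands well out of the box (around (240,430)). The vials, bottle and gauze pack are in place and the hand is clear.

```bash
python3 -c "
from rig import *
print(job_done())"
```

```text
the job is handed in; nothing more can be done
None
```

The catch was the back-right tile (x = +23, y = -69 mm). I pressed it 5 mm down to its stop, the drawer sprang out, the hand is clear, the vials, bottle and gauze pack look undisturbed in the last picture, and the job is handed in (no verdict was returned).

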